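# Turn over the upside-down specimen dish

## Task

Two white specimen dishes wait on the wide deck of the turnover jig, and one of them has come upside down. Slide that one fully home into the jig's hinged pocket, swing the pocket all the way over to the other side with the dish in it, and then draw the dish, now hollow side up, out onto the round dark pad so that it does not overhang the pad. Leave the pocket swung over and the other dish where it is.

Things in the scene. Friction and masses are not known exactly. Their poses are not given: they have to be found in the camera images.
- turner: Grey plastic turnover jig, fixed on the bench. Origin on the bench under the middle of its hinge; own z up; the hinge lies along own x, 34 mm up. Own +y side: in-feed deck; -y side: out-feed deck, top 21 mm up, x -50 to 50, y -62 to -188 mm. Between the decks the base is 100 mm wide (x); hinge posts at x -47 to -40 and 40 to 47, y -9 to 9 mm, 42 mm high.
- infeed (a point): Point on the in-feed deck's top, at jig x 0, y 87 mm, in front of the pocket's mouth. The deck's top is 23 mm above the bench: 210 mm wide (x) from y 100 to 188 mm, a 96 mm wide neck from y 61 to 100 mm. On the neck two 15 mm high cheeks (y 62 to 84 mm) funnel into the pocket: 65 mm apart at the narrow end, 82 mm at the wide end. A 60 mm dish centred here just stands between the cheeks.
- leaf (a joint): Angle of the hinged pocket. 0 (start): level on the in-feed side, mouth to jig +y; 1.57: upright, mouth up; 3.14: level on the out-feed side, mouth to -y. Stops at both ends; falls gently (damped) to either side. Aluminium: two flat U-shaped forks 4 mm thick, 24 mm apart inside (the lower one's top face is 22 mm above the bench at both ends of the swing), side walls 70 mm apart inside.
- leaf_seat (a point): Moves with the pocket: where a dish fully home has its centre, 40 mm from the hinge, mid-height of the pocket (34 mm above the bench at both ends of the swing). Pocket: closed end 10 mm, mouth 58 mm from the hinge; a dish at home sticks 12 mm out. Both forks have a 42 mm wide middle slot, open at the mouth, ending 25 mm from the hinge, so that fingertips can come down into the hollow of a dish.
- leaf_handle (a point): Moves with the pocket: grip point on its handle, a round steel bar 12 mm thick, parallel to the hinge, on the jig's own -x side (x -39 to -100 mm; this point at -74), 48 mm from the hinge, 34 mm above the bench at both ends of the swing, with bare bench below. The nearest deck is 50 mm away along y at the start. The bar may turn between the fingers as it swings over; 2 to 5 N moves it.
- pad (a point): Centre of the round dark pad, 90 mm in diameter, flush in the top of the out-feed deck, 21 mm above the bench, at jig x 0, y -125 mm.
- dish_a: White porcelain dish lying upside down on the in-feed deck: round, 60 mm across, 20 mm high, wall 4 mm, hollow 52 mm across and 15 mm deep; a grey ring and bar on its flat underside show while it is upside down. 50 to 100 g. Origin at its centre, half-way up; own z points out of the hollow (down at the start). It may be the dish nearer to the robot or the farther one.
- dish_b: The other dish, same shape, size and origin, lying the right way up (own z up) on the in-feed deck. To be left where it is.
There are look-alikes about, which are no part of the job. Leave any red or turquoise look-alike of the dish_a alone.

How it is judged:
By the outcome, as a careful person would: the job done as asked, in the order asked, and still so for the second after the job is handed in, with the robot touching nothing.
It also fails if it takes over 72 s, if anything falls off the work surface, if the arm or the gripper's body presses on something with over 40 N, if the wrist force passes 120 N, or if a joint passes its speed limit or range.

## Robot

A 7-joint arm with a two-finger parallel gripper is mounted at the origin on the work surface. World frame = base frame: x ahead of the robot, y to its left, z up, the work surface at z = 0. Lengths are in mm, angles in rad, forces in N, time in s.
With the tool pointing down it reaches from about 400 to 850 mm from the base axis. Payload 6.9 kg.
Tool frame: the origin (TCP) lies at the very end of the fingers, on their centre line; the grasp point (between the pads) lies 19 mm behind it; x points along the fingers, z is the direction in which the jaws open and shut, and the axes are right-handed (so a half turn about x gives the same grasp; the last joint's range is limited). The gripper opens to 85 mm and grips with 20 to 120 N. Pads are 22 mm wide; open, the fingers measure 114 mm over their backs; the gripper's body (76 mm by 85 mm) begins 54 mm behind the grasp point. The pads swing forward as they close: fully open they stand 13 mm farther back than shut.
Start: joints at [1.232, 0.507, -0.238, 1.5, 0.126, 1.149, -0.155], TCP at [268.894, -564.188, 231.275] pointing down, gripper open.
Joint ranges: [-3.08, 3.08], [-0.24, 2.05], [-1.43, 1.35], [0, 2.5], [-1.52, 4.66], [0.17, 1.96], [-2.89, 2.89]. Speed limits (rad/s): [2.39, 2.39, 3.14, 3.14, 3.14, 3.14, 3.14].

## Interface

Orientations are given as a unit quaternion [x, y, z, w].
In Python, from rig import env, kin, grab_frame, get_calibration, order, nets gives the robot as it stands. Calls block until the motion is done:
- env.move_to(position, orientation): joint-space move of the TCP to a pose.
- env.servo_line(position, orientation=None, max_speed=150, max_force=None): straight line of the TCP; orientation=None keeps the orientation; max_speed is the mean speed in mm/s. With max_force (N) it stops when the force on the tool has changed by that much, and returns True; else False.
- env.movej(angles): joint-space move.
- env.open_gripper() and env.grab(effort=None): open the fingers fully, or close them until they stop; effort is the grip in N (None keeps the last).
- env.sleep(seconds).
- kin.inverse_kinematics(position, orientation): joint angles nearest the present ones, or None.
- env.observe(): the state.
- grab_frame(name): name is "scene" or "top" or "wrist"; returns the picture (480x640x3 uint8, blue, green, red); there is no depth.
- get_calibration(name): a dict with "K" (3x3 intrinsics, pixels), "rvec" (rotation vector, rad) and "tvec" (3), from world to camera coordinates, as OpenCV has them. Camera axes: x right, y down, z forward; pixel columns grow to the right and rows downward; lengths in mm; the calibration is good to about 2 mm. A picture is of the moment at which its call begins: read the wrist's pose just before it. get_calibration takes no time and is no camera call; for the wrist camera it gives the pose at the moment of the call.
A pose or a line that the arm cannot do raises env.PlanningError and nothing moves.
- order.hand_in(): hands the job in, once; it reports no verdict.
Trained networks look in the newest picture that a camera, given by its name, has taken for a name from the list of things; names that differ only in an ending like _2 or _b are one class to them, and where a whole thing is asked for, a point or a joint stands for the part that bears it (a point fixed in the world has none). Each returns a list of dicts, best first, with "conf" (0 to 1); they miss things now and then, are a little off and sometimes report something else, mostly with a low value. They report only what shows in the picture. A call takes as long as a camera call. They do not tell look-alikes from the thing itself.
- nets.spot_in(camera, label): "bbox" ([left, top, width, height] in pixels, round what is visible of it).
- nets.cut_out(camera, label): "pixels" (480x640 bool, what is visible of it) and "bbox" ([left, top, width, height] in pixels, round what is visible of it).
- nets.mark_of(camera, label): "xy" ([column, row] in pixels: a listed point, or the origin of a listed thing).
The state is a dict: "time": time; "qpos": joint angles; "qd": joint speeds; "effort": joint torques, N m; "tool_pos": TCP position; "eef_rot": TCP orientation; "contact_force": force on the tool from outside, world axes, zero at the start; "torque": the same for the moment, N m; "opening": opening from 0.0 (shut) to 1.0 (fully open).
Only numpy, scipy, OpenCV 4.12 (cv2) and the standard library are available. Lean on these libraries where they do the work, as an engineer would, in place of code of your own. Each camera call takes 0.05 s, during which the arm holds its last target.

## Working session

There is one attempt and no reset: what is moved stays moved. The work goes in short steps, each a Python script; the robot and the scene stay as the last script left them, time stands still between calls to the robot, and variables do not carry over. Pictures are saved under pics/ and viewed, and the job is handed in when it is done.

```bash
ls; mkdir -p pics; python3 - <<'E'
from rig import env,kin,grab_frame,get_calibration,order,nets
import cv2
for n in("scene","top"):
    im=grab_frame(n); cv2.imwrite(f"pics/{n}0.png",im)
    for l in("turner","infeed","pad","leaf_seat","leaf_handle","dish_a"):
        print(n,l,[(r['xy'],round(r['conf'],2)) for r in nets.mark_of(n,l)][:5])
s=env.observe();print(s['time'],s['tool_pos'],s['eef_rot'])
E
```

```text
pics
scene turner [([266.6, 277.5], 0.69), ([299.0, 231.3], 0.33)]
scene infeed [([301.5, 230.8], 0.8)]
scene pad [([204.7, 333.1], 0.73)]
scene leaf_seat [([282.8, 247.0], 0.82)]
scene leaf_handle [([242.9, 222.4], 0.66)]
scene dish_a [([343.6, 305.5], 0.92), ([355.2, 222.1], 0.8), ([373.6, 184.4], 0.7), ([282.5, 194.6], 0.59)]
top turner [([362.3, 268.3], 0.91)]
top infeed [([309.1, 263.8], 0.58)]
top pad [([442.5, 268.3], 0.83)]
top leaf_seat [([339.6, 267.0], 0.88), ([271.9, 306.4], 0.3)]
top leaf_handle [([324.4, 311.3], 0.56)]
top dish_a [([302.5, 149.3], 0.93), ([206.9, 235.4], 0.82), ([281.2, 217.7], 0.78), ([364.6, 187.8], 0.68), ([268.2, 300.9], 0.56)]
0.7 [ 268.90762168 -564.19279585  231.29271267] [ 0.37740218  0.59796455 -0.3774023   0.59797449]
```

View pics/scene0.png

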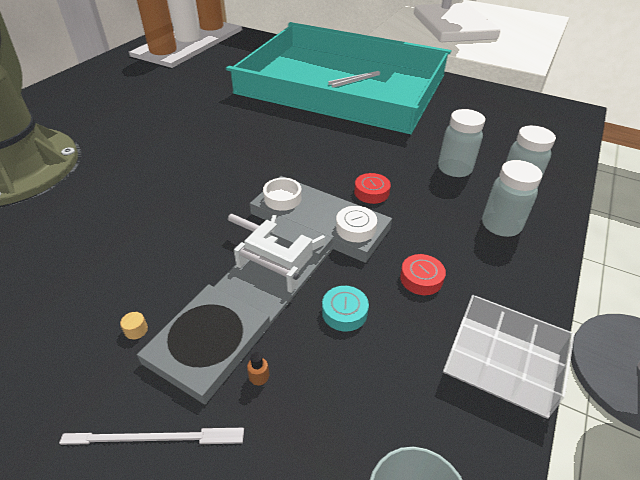

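View pics/top0.png

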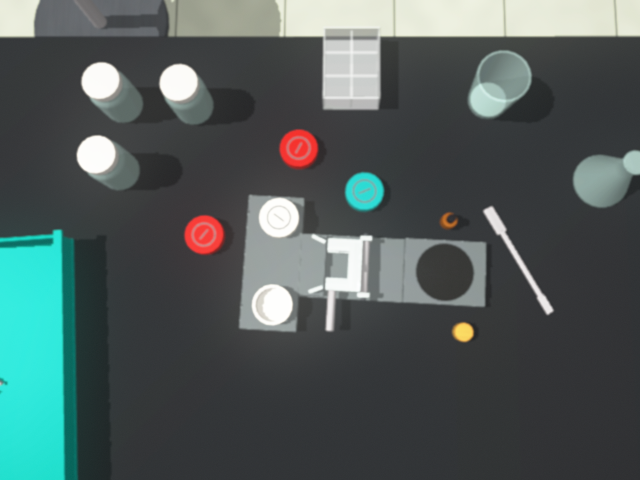

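The scene picture shows the upside-down dish (ring and bar) at (356,222), which is (280,217) in the top view. The upright dish is at (282,194) scene and (271,304) top, and the pad is at (205,335) and (444,271). Next I fit the jig pose.

```bash
cat > h.py <<'E'
import numpy as np,cv2
from rig import env,kin,grab_frame,get_calibration,order,nets
from scipy.spatial.transform import Rotation as R
def ray(cam,uv,z,c=None):
    c=c or get_calibration(cam); K=np.array(c['K'],float)
    Rm,_=cv2.Rodrigues(np.array(c['rvec'],float).reshape(3)); t=np.array(c['tvec'],float).reshape(3)
    d=Rm.T@np.linalg.solve(K,np.array([uv[0],uv[1],1.])); o=-Rm.T@t
    return o+d*(z-o[2])/d[2]
def proj(cam,P,c=None):
    c=c or get_calibration(cam)
    return cv2.projectPoints(np.array(P,float).reshape(-1,1,3),np.array(c['rvec'],float),np.array(c['tvec'],float),np.array(c['K'],float),None)[0].reshape(-1,2)
E
python3 - <<'E'
from h import *
for n in("scene","top"):
    c=get_calibration(n); 
    Rm,_=cv2.Rodrigues(np.array(c['rvec'],float)); print(n,'cam',-Rm.T@np.array(c['tvec']).ravel(), np.array(c['K'])[0,0])
pts={'scene':{'infeed':((301.5,230.8),23),'pad':((204.7,333.1),21),'seat':((282.8,247),34),'handle':((242.9,222.4),34)},
'top':{'infeed':((309.1,263.8),23),'pad':((442.5,268.3),21),'seat':((339.6,267),34),'handle':((324.4,311.3),34)}}
for n in pts:
    for k,(uv,z) in pts[n].items(): print(n,k,ray(n,uv,z).round(1))
# pad by threshold
for n,box in(("scene",(150,290,260,380)),("top",(405,235,485,305))):
    im=cv2.imread(f"pics/{n}0.png"); x0,y0,x1,y1=box
    g=cv2.cvtColor(im,cv2.COLOR_BGR2GRAY)[y0:y1,x0:x1]
    m=(g<55).astype(np.uint8); nn,lab,st,ce=cv2.connectedComponentsWithStats(m)
    h,w=m.shape; 
    for i in range(1,nn):
        if st[i,4]>500 and lab[h//2,w//2]==i:
            c=ce[i]+[x0,y0]; print(n,'pad',c,st[i],ray(n,c,21).round(1))
# dishes: cutouts
for n in("scene","top"):
    grab_frame(n)
    for r in nets.cut_out(n,'dish_a'):
        p=r['pixels'];ys,xs=np.nonzero(p); print(n,round(r['conf'],2),xs.mean().round(1),ys.mean().round(1),r['bbox'],ray(n,(xs.mean(),ys.mean()),23+11).round(1))
E
python3 - <<'E'
import cv2
im=cv2.imread('pics/top0.png')[185:345,230:500]
cv2.imwrite('pics/topz.png',cv2.resize(im,None,fx=2.9,fy=2.9,interpolation=cv2.INTER_CUBIC))
E
```

```text
scene cam [ 818.52159384 -345.92655846  491.7447514 ] 458.55756827471527
top cam [474.41880276  43.6936248  957.74826839] 602.379480509742
scene infeed [562.1  88.3  23. ]
scene pad [ 548.9 -124.7   21. ]
scene seat [561.7  36.2  34. ]
scene handle [482.7  51.8  34. ]
top infeed [562.6  84.1  23. ]
top pad [ 557.4 -123.2   21. ]
top seat [557.   36.7  34. ]
top handle [489.1  59.4  34. ]
scene 0.92 422.5 274.0 [401.0, 253.0, 46.8, 39.8] [752.1  82.8  34. ]
scene 0.78 356.1 223.8 [334.8, 207.0, 40.6, 36.5] [631.7 131.   34. ]
scene 0.7 282.4 193.6 [265.5, 177.7, 35.9, 33.5] [497.8 139.2  34. ]
scene 0.67 345.4 308.0 [324.6, 285.6, 40.8, 46.4] [686. -18.  34.]
scene 0.63 372.2 188.0 [356.8, 173.2, 34.1, 32.1] [617.9 223.1  34. ]
top 0.98 272.6 304.2 [254.0, 285.6, 40.3, 37.9] [499.2 138.6  34. ]
top 0.74 205.1 234.2 [184.8, 213.7, 40.1, 41.4] [606.6 246.1  34. ]
top 0.66 278.9 217.9 [262.0, 199.4, 38.5, 40.7] [633.  131.6  34. ]
top 0.6 299.2 149.2 [284.6, 130.5, 32.4, 40.8] [743.3 101.6  34. ]
top 0.57 364.0 191.6 [346.7, 173.5, 36.1, 44.3] [675.4  -0.8  34. ]
```

View pics/topz.png

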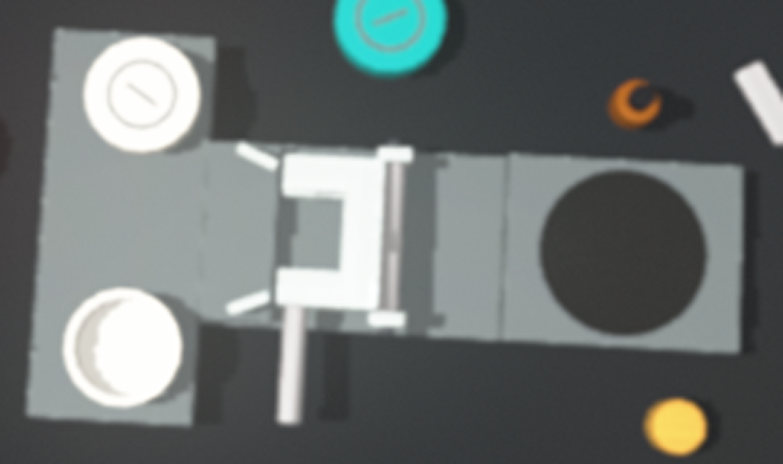

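```bash
python3 - <<'E'
from h import *
from scipy.optimize import least_squares
z=lambda u,v:(230+(u+.5)/2.9-.5,185+(v+.5)/2.9-.5)
im=[(57,28),(26,415),(215,38),(191,426),(742,167),(740,352),(623,252)]
J=np.array([(105,188,23),(-105,188,23),(105,100,23),(-105,100,23),(50,-188,21),(-50,-188,21),(0,-125,21)],float)
W=np.array([ray('top',z(*p),j[2])[:2] for p,j in zip(im,J)])
f=lambda p:(J[:,:2]@np.array([[np.cos(p[2]),np.sin(p[2])],[-np.sin(p[2]),np.cos(p[2])]])+p[:2]-W).ravel()
s=least_squares(f,[557,0,0]);print(s.x,s.fun.reshape(-1,2).round(1))
x0,y0,a=s.x
def jw(x,y,zz): return [x0+np.cos(a)*x-np.sin(a)*y,y0+np.sin(a)*x+np.cos(a)*y,zz]
img=cv2.imread('pics/scene0.png')
P=[jw(*j) for j in J]+[jw(-74,48,34),jw(0,40,34),jw(-47,9,42),jw(47,-9,42)]
th=np.linspace(0,6.28,40)
P+=[jw(45*np.cos(t),-125+45*np.sin(t),21) for t in th]
for q in proj('scene',P): cv2.circle(img,(int(round(q[0])),int(round(q[1]))),1,(0,255,0),-1)
cv2.imwrite('pics/ov.png',cv2.resize(img[150:410,120:420],None,fx=2.3,fy=2.3))
def wj(X,Y): d=np.array([X-x0,Y-y0]); return d@np.array([[np.cos(a),-np.sin(a)],[np.sin(a),np.cos(a)]])
print('dish_a',wj(632.3,131.3),'b',wj(498.5,139))
E
```

```text
[ 5.58236864e+02 -1.37367409e+00 -4.87893082e-02] [[-0.2  0.9]
 [-0.4  0. ]
 [ 0.6 -0.4]
 [ 0.2 -0. ]
 [ 0.4 -0.8]
 [-0.5  0.4]
 [-0.2 -0. ]]
dish_a [ 67.50451446 136.12785317] b [-66.51179724 137.29327059]
```

View pics/ov.png

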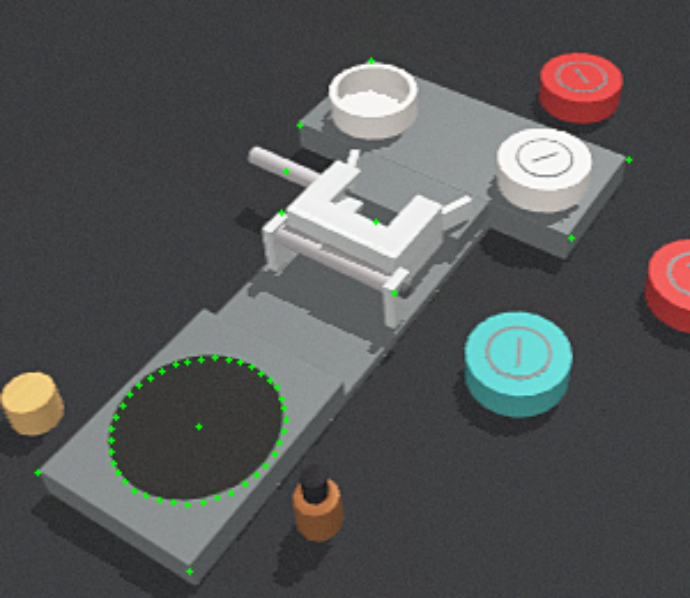

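The overlay agrees with the scene view, so the jig is at (558.2, -1.4) with yaw -0.049. Dish_a is the farther one, at jig (67.5, 136). Checking IK for the whole plan before moving.

```bash
cat >> h.py <<'E'
X0,Y0,A=558.24,-1.37,-0.0488
def jw(x,y,z): return [X0+np.cos(A)*x-np.sin(A)*y,Y0+np.sin(A)*x+np.cos(A)*y,z]
def wj(X,Y): return np.array([X-X0,Y-Y0])@np.array([[np.cos(A),-np.sin(A)],[np.sin(A),np.cos(A)]])
Rz=R.from_euler('z',A).as_matrix()
def ori(phi=0,s=1):
    # tool x points down, tilted phi towards +y jig ; jaws along s*jig y
    x=np.array([0,np.sin(phi),-np.cos(phi)]); z=s*np.array([0,np.cos(phi),np.sin(phi)])
    y=np.cross(z,x); return R.from_matrix(Rz@np.column_stack([x,y,z])).as_quat()
def st():
    o=env.observe(); j=wj(*o['tool_pos'][:2]); print('t %.1f jig %.1f %.1f z %.1f F %s op %.3f'%(o['time'],*j,o['tool_pos'][2],np.round(o['contact_force'],1),o['opening']))
    return o
E
python3 - <<'E'
from h import *
lo=np.array([-3.08,-.24,-1.43,0,-1.52,.17,-2.89]);hi=np.array([3.08,2.05,1.35,2.5,4.66,1.96,2.89])
for s in(1,-1):
  for ph in (0,.35):
    for p in [(67.5,136,24),(67.5,136,120),(0,101,24),(0,160,60),(0,140,30),(-80,54,16),(-80,54,120),(-80,0,70),(-80,-48,15),(0,-43,100),(0,-43,30),(0,-140,30)]:
        q=kin.inverse_kinematics(np.array(jw(*p)),ori(ph,s))
        print(s,ph,p,None if q is None else (np.round(q,2),np.min(np.minimum(q-lo,hi-q)).round(2)))
E
```

```text
1 0 (67.5, 136, 24) (array([ 0.25,  0.91, -0.91,  1.66,  0.83,  1.  ,  0.57]), np.float64(0.52))
1 0 (67.5, 136, 120) (array([ 0.3 ,  0.82, -1.02,  1.58,  0.74,  1.17,  0.64]), np.float64(0.41))
1 0 (0, 101, 24) (array([ 0.3 ,  0.81, -0.88,  1.87,  0.82,  0.87,  0.52]), np.float64(0.55))
1 0 (0, 160, 60) (array([ 0.22,  0.79, -0.91,  1.8 ,  0.76,  0.95,  0.49]), np.float64(0.52))
1 0 (0, 140, 30) (array([ 0.23,  0.81, -0.88,  1.84,  0.8 ,  0.89,  0.48]), np.float64(0.55))
1 0 (-80, 54, 16) (array([ 0.35,  0.71, -0.8 ,  2.11,  0.85,  0.68,  0.48]), np.float64(0.39))
1 0 (-80, 54, 120) (array([ 0.47,  0.57, -0.96,  2.01,  0.61,  0.88,  0.69]), np.float64(0.47))
1 0 (-80, 0, 70) (array([ 0.52,  0.62, -0.87,  2.08,  0.7 ,  0.76,  0.72]), np.float64(0.42))
1 0 (-80, -48, 15) (array([ 0.54,  0.7 , -0.76,  2.13,  0.82,  0.64,  0.72]), np.float64(0.37))
1 0 (0, -43, 100) (array([ 0.59,  0.68, -0.91,  1.85,  0.66,  0.94,  0.91]), np.float64(0.52))
1 0 (0, -43, 30) (array([ 0.55,  0.78, -0.84,  1.91,  0.79,  0.83,  0.8 ]), np.float64(0.59))
1 0 (0, -140, 30) (array([ 0.69,  0.77, -0.8 ,  1.88,
[... 2862 characters left out ...]
(0.34))
-1 0.35 (-80, 54, 16) (array([ 0.38,  0.66, -0.44,  2.14, -0.22,  0.39, -1.39]), np.float64(0.22))
-1 0.35 (-80, 54, 120) (array([ 0.4 ,  0.48, -0.44,  2.05, -0.25,  0.66, -1.42]), np.float64(0.45))
-1 0.35 (-80, 0, 70) (array([ 0.47,  0.56, -0.4 ,  2.08, -0.25,  0.58, -1.28]), np.float64(0.41))
-1 0.35 (-80, -48, 15) (array([ 0.55,  0.67, -0.38,  2.09, -0.23,  0.5 , -1.18]), np.float64(0.33))
-1 0.35 (0, -43, 100) (array([ 0.47,  0.61, -0.35,  1.82, -0.21,  0.8 , -1.28]), np.float64(0.63))
-1 0.35 (0, -43, 30) (array([ 0.48,  0.71, -0.35,  1.88, -0.2 ,  0.65, -1.26]), np.float64(0.48))
-1 0.35 (0, -140, 30) (array([ 0.6 ,  0.74, -0.31,  1.79, -0.18,  0.75, -1.12]), np.float64(0.58))
```

```bash
python3 - <<'E'
from h import *
o=ori(0,1)
env.move_to(jw(67.5,136,130),o); st()
print(env.servo_line(jw(67.5,136,24),o,120,max_force=8)); st()
env.grab(20); st()
cv2.imwrite('pics/g1.png',grab_frame('scene'))
E
```

```text
t 3.7 jig 67.9 134.6 z 129.9 F [ 0.1 -0.1  0.6] op 0.999
False
t 4.7 jig 68.0 136.4 z 24.8 F [ 0.5 -0.3  0.7] op 1.000
t 5.1 jig 67.9 136.2 z 25.0 F [-0.8 -0.7  6.4] op 0.694
```

View pics/g1.png

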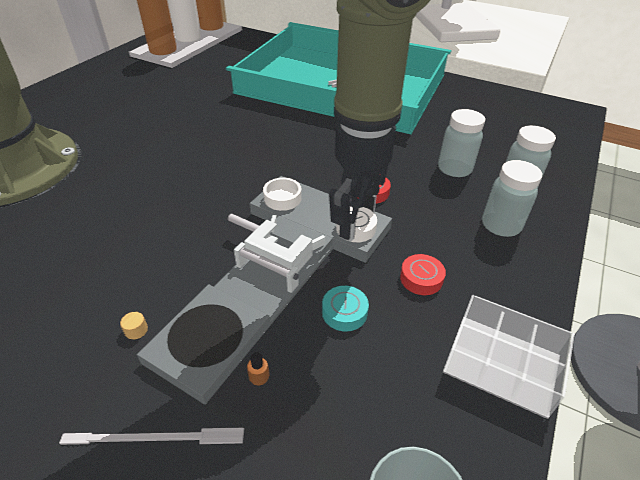

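The gripper holds dish_a: opening 0.694 is about 59 mm, and the fingers straddle the dish at (358,215). I'm moving it in front of the funnel, then pushing it in.

```bash
python3 - <<'E'
from h import *
o=ori(0,1)
env.servo_line(jw(67.5,136,27),o,40)
env.servo_line(jw(0,125,27),o,80)
env.servo_line(jw(0,102,27),o,80); st()
env.servo_line(jw(0,102,25),o,40); st()
env.open_gripper(); st()
env.servo_line(jw(0,102,75),o,120)
cv2.imwrite('pics/g2.png',grab_frame('scene'))
E
```

```text
t 6.8 jig 0.2 101.1 z 26.9 F [ 0.   0.3 -0.9] op 0.689
t 7.1 jig 0.0 102.4 z 25.0 F [-0.6  0.1  0.2] op 0.692
t 7.5 jig -0.0 102.1 z 25.0 F [ 1.1 -0.6  1.1] op 1.001
```

View pics/g2.png

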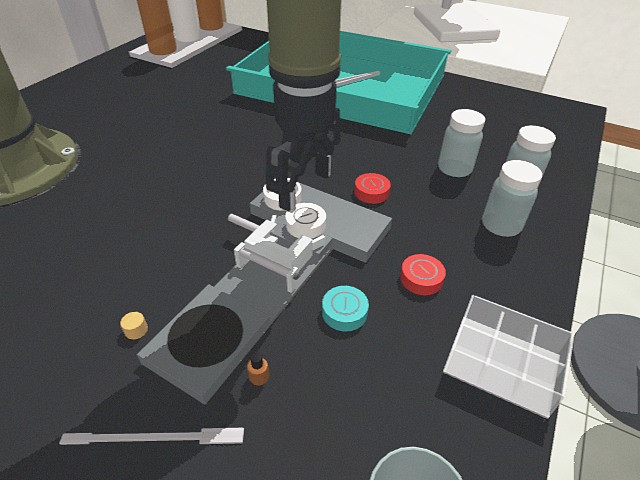

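Dish_a now sits between the cheeks at (306,220). Now pushing it home.

```bash
python3 - <<'E'
from h import *
o=ori(0,1)
env.grab(20)
env.servo_line(jw(0,158,70),o,150)
print(env.servo_line(jw(0,158,29),o,100,max_force=6)); st()
print(env.servo_line(jw(0,92,29),o,60,max_force=15)); st()
print(env.servo_line(jw(0,78,29),o,20,max_force=8)); st()
cv2.imwrite('pics/g3.png',grab_frame('scene'))
E
```

```text
False
t 9.9 jig -0.3 158.0 z 28.5 F [ 0.5 -0.4 -0.3] op 0.003
False
t 11.2 jig -0.1 92.4 z 29.0 F [ 0.1  0.4 -0.1] op -0.003
True
t 11.7 jig 0.0 83.4 z 29.1 F [ 0.7  2.7 -1.4] op 0.001
```

View pics/g3.png

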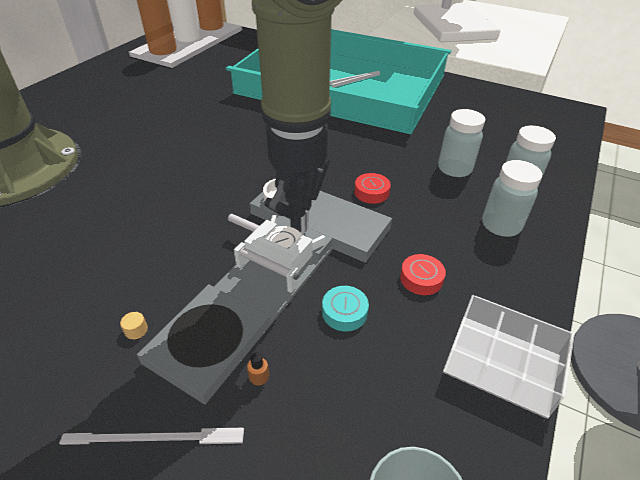

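It stopped on contact at y 83.4, where about 84.5 was expected for home. Next I back off, confirm from the top camera and line up on the handle with a tilted tool to clear dish_b.

```bash
cat >> h.py <<'E'
def bar(th,phi,gx=-80,extra=0):
    y,z=48*np.cos(th),34+48*np.sin(th)
    return jw(gx,y+(19-extra)*np.sin(phi),z-(19-extra)*np.cos(phi)),ori(phi,1)
E
python3 - <<'E'
from h import *
o=ori(0,1)
env.servo_line(jw(0,92,29),o,80)
env.servo_line(jw(0,92,80),o,120)
env.open_gripper()
p,q=bar(0,.35,extra=70)
env.move_to(p,q); st()
cv2.imwrite('pics/t4.png',cv2.resize(grab_frame('top')[185:345,230:500],None,fx=2.9,fy=2.9))
p,q=bar(0,.35)
print(env.servo_line(p,q,100,max_force=6)); st()
cv2.imwrite('pics/s4.png',cv2.resize(grab_frame('scene')[120:340,140:420],None,fx=2.7,fy=2.7))
E
```

```text
t 14.1 jig -79.6 29.9 z 82.1 F [ 0.4  0.7 -0.5] op 1.000
False
t 14.9 jig -79.7 54.8 z 16.5 F [ 0.1 -0.   0.9] op 1.001
```

View pics/t4.png

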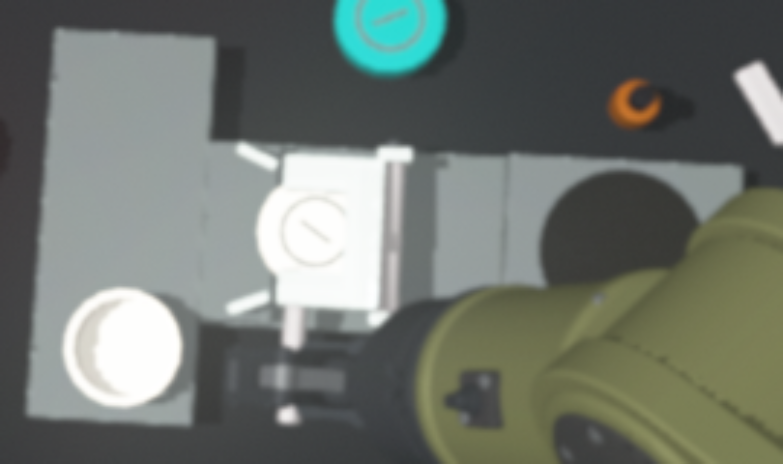

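View pics/s4.png

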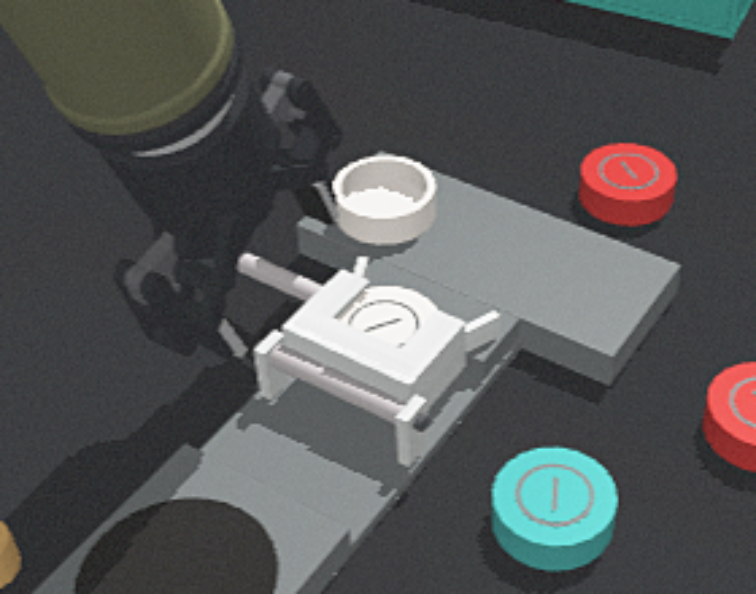

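The top view shows dish_a home, about 13 mm proud of the forks at zoom (257–283). Dish_b is still in place, and the fingers straddle the bar at (265,268) in the scene crop. Now gripping and swinging.

```bash
python3 - <<'E'
from h import *
env.grab(30); st()
for k in range(1,7):
    th=k*np.pi/12; p,q=bar(th,.35*(1-k/12))
    env.servo_line(p,q,80); st()
cv2.imwrite('pics/s5.png',grab_frame('scene'))
E
```

```text
t 15.7 jig -80.0 54.5 z 16.2 F [ 0.3 -1.1  2.9] op 0.126
t 16.0 jig -79.9 52.2 z 28.4 F [-0.3 -1.1  0. ] op 0.128
t 16.3 jig -80.0 47.7 z 39.9 F [ 0.4  3.5 -1.3] op 0.127
t 16.6 jig -79.9 40.9 z 50.3 F [-1.4  6.   3.2] op 0.129
t 16.9 jig -79.9 32.7 z 58.7 F [-4.4 11.3  9.9] op 0.129
t 17.2 jig -79.8 23.8 z 64.9 F [-8.8 16.2 24.3] op 0.124
t 17.5 jig -78.9 9.6 z 67.1 F [-12.2   8.9  40.6] op 0.124
```

View pics/s5.png

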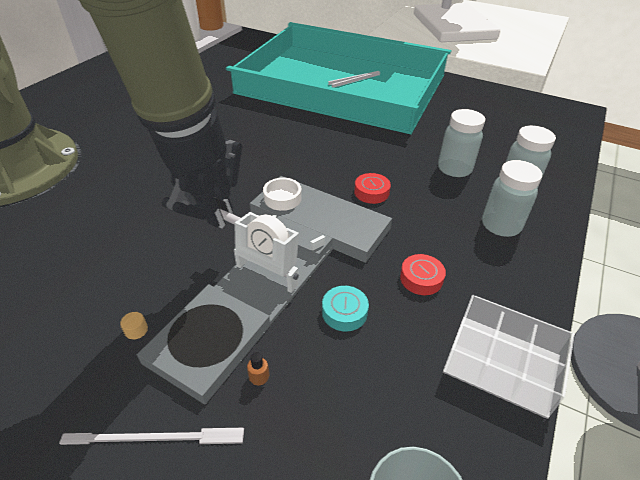

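The leaf is upright with dish_a in it (265,235), but an upward force of about 40 N has built up. I'll check what it is before going on.

```bash
python3 - <<'E'
from h import *
o=st(); print(np.round(o['torque'],2))
M=Rz.T@R.from_quat(o['eef_rot']).as_matrix(); print('tool x in jig',M[:,0].round(3),'z',M[:,2].round(3)); 
C=Rz.T@R.from_quat(ori(.175,1)).as_matrix(); print('cmd',C[:,0].round(3),C[:,2].round(3))
print('cmd pos',bar(np.pi/2,.175)[0], o['tool_pos'])
g=np.array([*wj(*o['tool_pos'][:2]),o['tool_pos'][2]])-19*M[:,0]; print('grasp jig',g)
print(np.round(o['qd'],3))
cv2.imwrite('pics/s6.png',cv2.resize(grab_frame('scene')[120:320,120:360],None,fx=3,fy=3,interpolation=cv2.INTER_CUBIC))
E
```

```text
t 17.6 jig -78.9 9.6 z 67.1 F [-10.6  10.   40.9] op 0.126
[3.51 2.09 0.36]
tool x in jig [ 0.005  0.182 -0.983] z [-0.005  0.983  0.182]
cmd [ 0.     0.174 -0.985] [0.    0.985 0.174]
cmd pos [np.float64(478.4966076962583), np.float64(5.8365670899948014), np.float64(63.29019576080626)] [479.86895806  12.1043035   67.14290125]
grasp jig [-79.0255472    6.17720885  85.82534207]
[ 0.002 -0.001  0.     0.001  0.001 -0.001 -0.001]
```

View pics/s6.png

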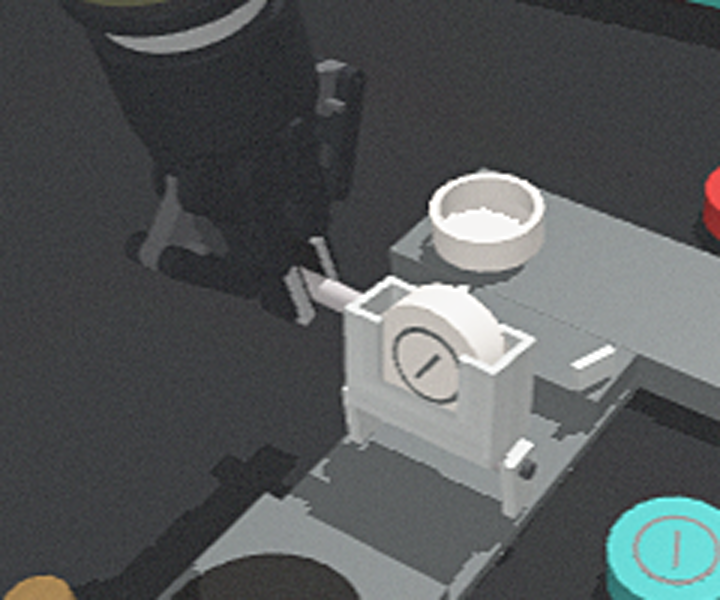

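The tool's orientation is correct and the moment matches a load at the fingertips, so nothing else is touching. The bar has rolled along the pads by about 4 mm. I'll ease the grip, follow that offset and tilt the tool with the bar.

```bash
python3 - <<'E'
from h import *
env.grab(20); st()
p,q=bar(np.pi/2,.2,extra=4.5)
env.servo_line(p,q,40); st()
for d,ph,e in((100,.27,5),(112,.35,5.5)):
    p,q=bar(np.radians(d),ph,extra=e)
    env.servo_line(p,q,60); o=st()
    if np.linalg.norm(o['contact_force'])>45: break
cv2.imwrite('pics/s7.png',cv2.resize(grab_frame('scene')[120:320,120:360],None,fx=3,fy=3,interpolation=cv2.INTER_CUBIC))
E
```

```text
t 17.8 jig -78.9 9.6 z 67.2 F [-11.1   9.   40.8] op 0.125
t 18.1 jig -79.2 3.7 z 68.6 F [-1.5  1.7 12.5] op 0.127
t 18.4 jig -79.3 -6.1 z 67.5 F [ 0.1 -2.   6.1] op 0.125
t 18.7 jig -79.5 -14.6 z 65.0 F [ 4.4 -0.2 -5.9] op 0.129
```

View pics/s7.png

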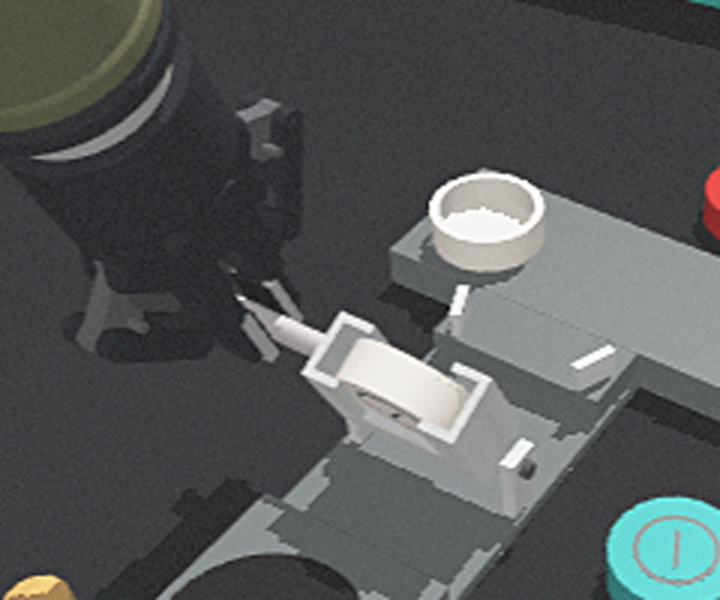

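Forces are low now, and the pocket is past upright with the dish inside. Continuing the lowering.

```bash
python3 - <<'E'
from h import *
for d,ph,e in((126,.37,6),(140,.4,6),(154,.4,6.5),(167,.4,6.5),(179,.4,6.5)):
    p,q=bar(np.radians(d),ph,extra=e)
    env.servo_line(p,q,60); o=st()
    if np.linalg.norm(o['contact_force'])>40: break
else:
    env.open_gripper(); env.sleep(.3); st()
cv2.imwrite('pics/s8.png',cv2.resize(grab_frame('scene')[120:380,120:420],None,fx=2.3,fy=2.3,interpolation=cv2.INTER_CUBIC))
E
```

```text
t 19.1 jig -79.5 -23.0 z 61.1 F [ 4.1  0.7 -0.1] op 0.126
t 19.4 jig -79.7 -31.5 z 52.9 F [ 4.1  2.5 -1.2] op 0.126
t 19.8 jig -79.7 -38.0 z 43.4 F [ 4.4  2.4 -2. ] op 0.124
t 20.1 jig -79.8 -41.7 z 33.0 F [ 5.3  2.4 -1. ] op 0.128
t 20.4 jig -79.9 -42.8 z 22.9 F [4.2 2.3 0.4] op 0.127
t 21.4 jig -80.0 -43.1 z 23.3 F [ 0.1 -0.1  0.1] op 1.001
```

View pics/s8.png

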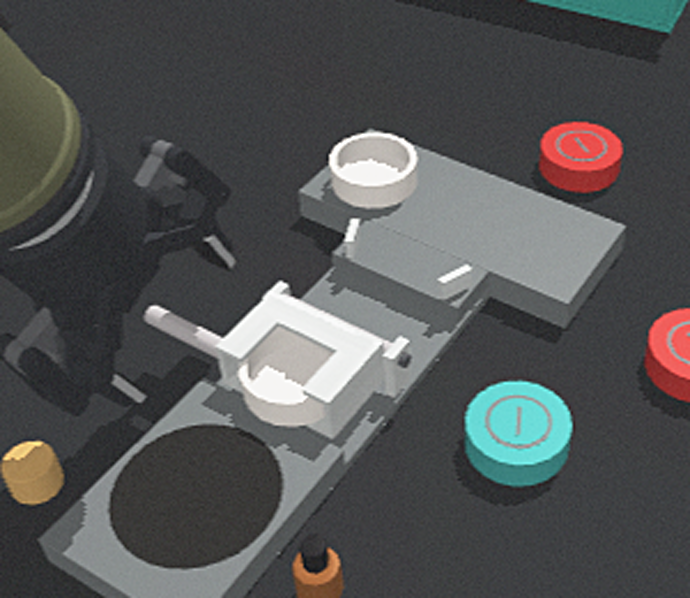

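The pocket is all the way over, with dish_a hollow up and protruding at (280,400) in the crop. Now retract and check from the top before dropping into the hollow.

```bash
python3 - <<'E'
from h import *
p,q=bar(np.pi,.4,extra=76)
env.servo_line(p,q,150)
env.grab(20)
env.move_to(jw(0,-43,130),ori(0,1)); st()
cv2.imwrite('pics/s9.png',cv2.resize(grab_frame('scene')[120:380,120:420],None,fx=2.3,fy=2.3))
cv2.imwrite('pics/t9.png',cv2.resize(grab_frame('top')[185:345,230:500],None,fx=2.9,fy=2.9))
E
```

```text
t 23.4 jig 0.1 -41.9 z 130.5 F [-0.5 -0.9 -0.2] op 0.001
```

View pics/s9.png

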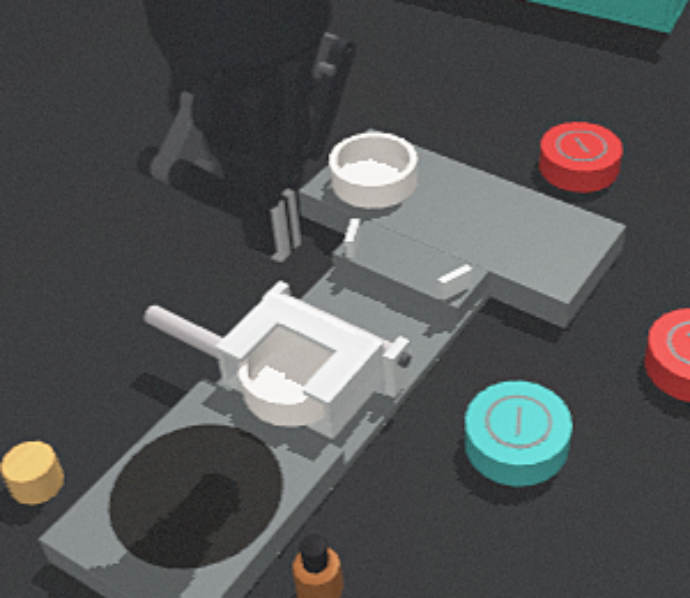

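View pics/t9.png

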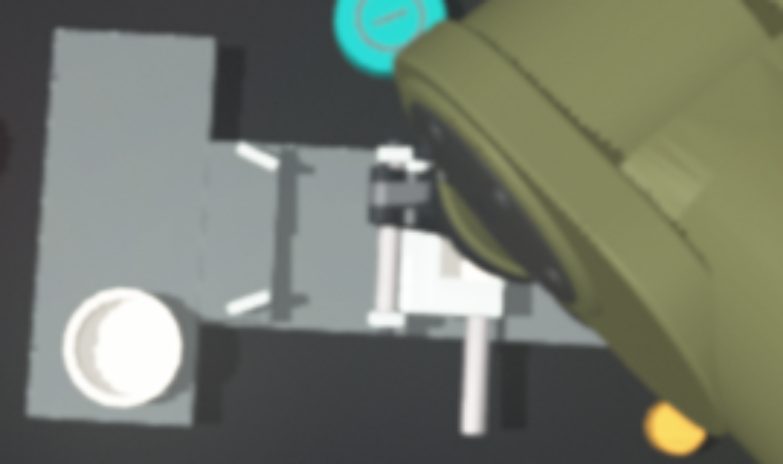

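```bash
python3 - <<'E'
from h import *
o=ori(0,1)
env.servo_line(jw(-2,-43,65),o,120); st()
hit=env.servo_line(jw(-2,-43,31),o,50,max_force=5); st(); print(hit)
cv2.imwrite('pics/s10.png',cv2.resize(grab_frame('scene')[120:380,120:420],None,fx=2.3,fy=2.3))
E
```

```text
t 24.2 jig -1.8 -43.0 z 65.2 F [0.3 0.  0.6] op 0.000
t 25.1 jig -1.9 -42.8 z 31.1 F [ 0.   0.4 -0.3] op 0.000
False
```

View pics/s10.png

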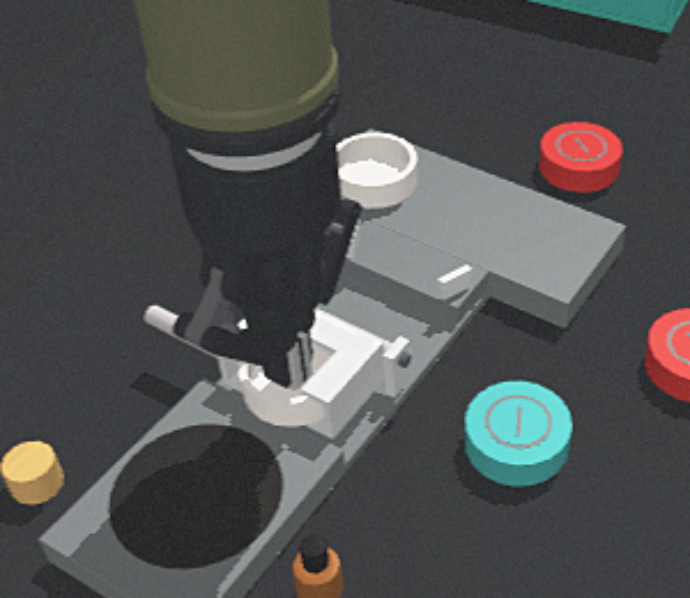

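The fingers are in the hollow without contact. Drawing the dish out.

```bash
python3 - <<'E'
from h import *
o=ori(0,1)
print(env.servo_line(jw(0,-100,31),o,40,max_force=10)); st()
print(env.servo_line(jw(0,-137.5,31),o,40,max_force=10)); st()
env.servo_line(jw(0,-134,31),o,40)
env.servo_line(jw(0,-134,110),o,120); st()
env.move_to([350,-330,250],ori(0,1)); st()
cv2.imwrite('pics/s11.png',cv2.resize(grab_frame('scene')[120:420,120:420],None,fx=2,fy=2))
cv2.imwrite('pics/t11.png',cv2.resize(grab_frame('top')[185:345,230:500],None,fx=2.9,fy=2.9))
for r in nets.cut_out('top','dish_a'):
    ys,xs=np.nonzero(r['pixels']); P=ray('top',(xs.mean(),ys.mean()),31); print(round(r['conf'],2),P.round(0),wj(*P[:2]).round(1))
E
```

```text
False
t 26.7 jig 0.0 -99.8 z 31.0 F [-0.3 -0.1  0.2] op -0.001
False
t 27.8 jig -0.1 -137.4 z 31.0 F [ 0.3  0.6 -0.4] op 0.004
t 28.8 jig -0.4 -134.3 z 109.5 F [-0.4 -0.1 -0.5] op -0.003
t 30.0 jig -191.5 -337.8 z 249.6 F [-0.   0.7 -0.3] op -0.003
0.96 [499. 139.  31.] [-66.  137.4]
0.91 [745. 103.  31.] [181.1 112.9]
0.86 [676.  -1.  31.] [117.7   5.8]
0.86 [607. 247.  31.] [ 36.2 250.5]
0.58 [ 554. -128.   31.] [   1.9 -127. ]
```

View pics/s11.png

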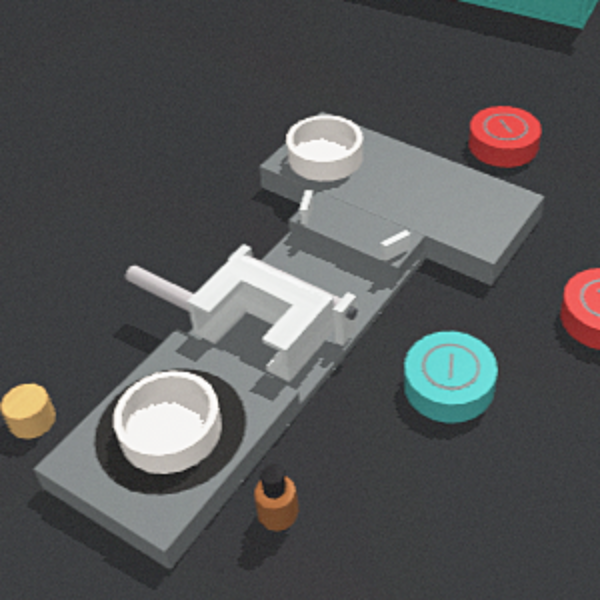

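View pics/t11.png

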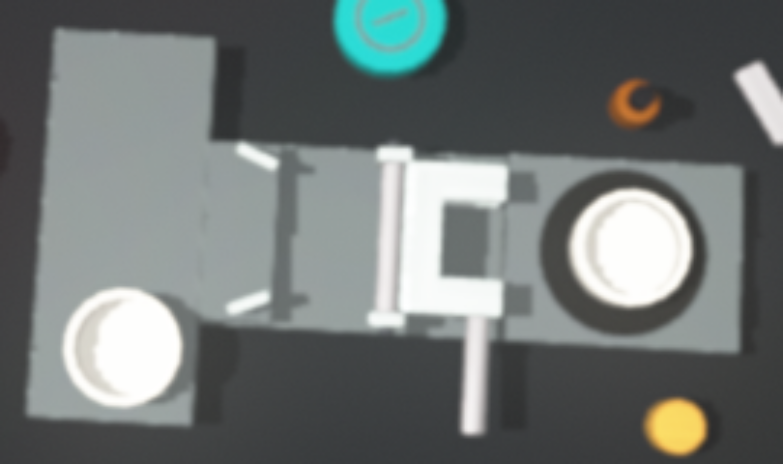

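Dish_a is hollow up on the pad at zoom (632,248), about 3 mm off centre and with dark pad visible all round. The pocket is level on the out-feed side and dish_b hasn't moved. Handing in.

```bash
python3 - -c <<'E'
from h import *
st(); print(order.hand_in())
E
```

```text
t 30.2 jig -191.2 -337.5 z 249.7 F [ 0.2  0.5 -0.7] op 0.001
the job is handed in; nothing more can be done
None
```

The job is done and handed in at about 30 s of the 72 s allowed. I gripped the upside-down dish (the farther one), set it in the funnel and pushed it home with closed fingers. I then swung the pocket over by its handle and drew the dish out onto the pad with the fingertips in its hollow.

**Final checks:**
- **Dish_a:** it lies hollow up on the pad, about 3 mm off centre where 15 mm is allowed, with dark pad visible all round it.
- **Pocket:** it is level on the out-feed side.
- **Dish_b:** it measured at its starting place to within 1 mm.
- **Look-alikes:** none of the red or turquoise dishes appears to have moved.
- **Robot:** it is clear of everything.

**Not as planned:**
- **Force in the swing:** about 40 N built up at the fingertips as the pocket reached upright, apparently because the bar rolled between the pads. I followed the offset and it fell to about 6 N. The load came in through the gripped bar, not the arm or gripper body, and the wrist limit is 120 N.
- **Home position:** the dish stuck out about 13 mm from the pocket in the top picture, against 12 mm expected. The push itself stopped on contact at about the expected place, so I took it as fully home.

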